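# Fill the last cells of a medicine carton and clip its tag clamp on the leaning label board

## Robot

A 7-joint arm with a two-finger parallel gripper is mounted at the origin on the work surface. World frame = base frame: x ahead of the robot, y to its left, z up, the work surface at z = 0. Lengths are in m, angles in rad, forces in N, time in s.
With the tool pointing down it reaches from about 0.4 to 0.875 m from the base axis. Payload 19.3 kg.
Tool frame: the origin (TCP) lies at the very end of the fingers, on their centre line; the grasp point (between the pads) lies 19 mm behind it; z points along the fingers, y is the line along which they close (so a half turn about z gives the same grasp; the last joint's range is limited). The gripper opens to 85 mm and grips with 20 to 120 N. Pads are 22 mm wide; open, the fingers measure 114 mm over their backs; the gripper's body (76 mm by 85 mm) begins 54 mm behind the grasp point. The pads swing forward as they close: fully open they stand 13 mm farther back than shut.
Start: joints at [-0.07, 0.521, -0.036, 1.599, 0.021, 1.021, -0.113], TCP at [0.625, -0, 0.231] pointing down, gripper open.
Joint ranges: [-2.91, 2.91], [-0.3, 2.13], [-1.5, 1.42], [0.17, 2.43], [-1.26, 4.41], [0.16, 1.93], [-2.52, 2.52]. Speed limits (rad/s): [1.89, 1.89, 2.39, 2.39, 3.01, 3.01, 3.01].

## Interface

Orientations are given as [roll, pitch, yaw] about the fixed x, y, z axes, in that order (R = Rz(yaw) Ry(pitch) Rx(roll)).
In Python, from workcell import monitor, optics, job_done gives the robot as it stands.
- The arm moves only by the shell command python3 -m handwheel 'ROWS' [FORCE]. ROWS is JSON, a list of rows, each an object of numbers: "dx", "dy", "dz": the shift along the tool's x, y, z in cm; "wx", "wy", "wz": the turn, a rotation vector about the tool's x, y, z in rad; "claw": the opening in per cent of the stroke, from 0 (shut) to 100 (fully open). A call has 1 to 8 rows; each row shifts and turns the commanded pose from where the row before left it, along the tool's axes as they then stand; what a row does not reach is not made up. A row lasts 1/8 s, in which the tool goes at most 62.5 mm and 10.7 degrees, less where a joint would pass 70% of its speed; a pose out of reach is approached as far as the arm can. A call with a gripper value outside its range is refused whole. The fingers move at their own pace and stop on an object; FORCE is the grip in N (left out, the last holds). Time passes only in rows, so rows that do not move let the fingers close. It gives the time, the measured TCP pose, the force, the opening and the grip force at its end, in the units of the state.
- monitor.observe(): the state, without advancing time (a new reading comes with each control period).
- optics.grab_frame(name): name is "scene" or "side" or "wrist"; returns a dict with "frame" (480x640x3 uint8, blue, green, red), "fovy" (degrees; the focal length in pixels is half the picture's height over the tangent of half this angle, whatever the lens; pixels are square), "cx", "cy" (the principal point, pixels), "R" (3x3) and "t" (3): a world point X has camera coordinates R X + t. Camera axes: x right, y down, z forward; pixel columns grow to the right and rows downward; lengths in m; the calibration is good to about 2 mm. A picture is of the moment at which its call begins. There is no depth.
- job_done(): hands the job in; it is judged then, once.
Trained networks look in the newest picture that a camera, given by its name, has taken for a name from the list of things; names that differ only in an ending like _2 or _b are one class to them, and where a whole thing is asked for, a point or a joint stands for the part that bears it (a point fixed in the world has none). Each returns a list of dicts, best first, with "p" (0 to 1); they miss things now and then, are a little off and sometimes report something else, mostly with a low value. They report only what shows in the picture. A call takes as long as a camera call. They do not tell look-alikes from the thing itself.
- optics.masks_of(name, camera): "region" (480x640 bool, what is visible of it) and "rect" ([left, top, width, height] in pixels, round what is visible of it).
The state is a dict: "clock": time; "qpos": joint angles; "qd": joint speeds; "joint_efforts": joint torques, N m; "position": TCP position; "tool_rot": TCP orientation; "force": force on the tool from outside, world axes, zero at the start; "moment": the same for the moment, N m; "grip_width": finger opening in m; "finger_force": force on a finger pad.
Only numpy, scipy, OpenCV 4.12 (cv2) and the standard library are available. Lean on these libraries where they do the work, as an engineer would, in place of code of your own. Each camera call takes 0.05 s, during which the arm holds its last target. There are 200 camera calls.

## Task

Finish packing the divided carton: stand the two loose green-lidded jars upright in its two empty cells, one in each, setting them down without dropping them. Then take the green spring clamp off the rack and clip it onto the top edge of the carton's leaning label board, straight and pushed fully home until the edge meets the clamp's hub, and let go. Press gently, so that the board is neither pushed down into its holder nor bent out of its lean, and leave the red clamp and everything else where it is.

Things in the scene. Friction and masses are not known exactly. Their poses are not given: they have to be found in the camera images.
- carton: Fixed brown cardboard carton 98 x 274 x 72 mm high (x, y, z), walls 6 mm, floor about 6 mm, split along y into a row of three cells (each about 86 mm square inside, centres at y = -89, 0, +89 mm). Origin: centre of the underside; x points from the label side to the far side, y along the row of cells.
- holder (a joint): Lean of the grey label holder on the carton's front wall: 0 is upright, growing as it leans outwards to the carton's -x (the robot's) side, rad; it starts at 0.2 to 0.4. A stiff hinge along y, 47 mm in front of the carton's centre and 72 mm up; it stays where it is left.
- holder_top (a point): Middle of the holder's upper rim, 30 mm from its hinge. z points along the lean, x across (12 mm thick), y along it (210 mm). A stiff pale wooden label board, 200 mm wide (y) and 8 mm thick, stands out of it along z by 58 to 82 mm, different each time and not measured: its edge must be felt for. It sticks in the holder, but slides down if pressed with over 30 N.
- pad_a: Thin blue round pad, 68 mm across and 3 mm thick, fixed on the floor of one empty cell, at its centre. Origin: centre of its underside. The jar stands on it.
- pad_b: The same blue pad in the other empty cell.
- jar_a: White round jar with green lid, 56 mm across, 118 mm high, to be packed. Origin: centre of its underside, z up.
- jar_b: The second such jar to be packed.
- jar_fill: The same kind of jar, already standing in the carton's third cell; leave it.
- rack: Fixed wooden rack: base 110 x 250 x 12 mm, with an upright board 8 mm thick (x), 230 mm long (y), its top edge 70 mm above the table. The clamps are parked astride this edge, 100 to 130 mm apart. Origin: centre of the underside.
- clamp_green: Green spring clamp like a big clothes peg, 133 mm long, 36 mm wide (y), 85 g. Origin: the throat, underside of the steel hub, the stop for the edge. z points from jaws to handles, x across the jaws (line of pinching), y along the gripped edge. Jaws reach to z = -56 mm; hub 24 mm across, pivot at z = +12 mm; handles rise to z = +77 mm. The frame is the -x lever's.
- clamp_green_grip (a point): Midway between the green clamp's splayed handles, 57 mm above its throat. They are 46 mm over their outsides here, 56 mm at the top. Pinching them with 10 to 20 N opens the sprung jaws; at the stop the handles are parallel, 25 mm over their outsides, the jaws gape 19 mm near the hub, 35 mm at the tips. Opening the fingers draws the clamp up some 4 mm unless followed down.
- clamp_red: The same clamp in red, parked beside it; leave it.
- amber_bottle: Bystander: amber bottle 60 mm across, 130 mm high; origin centre of underside.
- pill_carton: Bystander: flat white box 60 x 130 x 45 mm; origin centre of underside.
- tape_roll: Bystander: yellow ring, 90 mm across, 45 mm high; origin centre of underside.
- stock_box: Bystander: blue box 70 x 100 x 60 mm; origin centre of underside.
Things that resemble listed ones, but are neither listed nor needed, are in the scene too. What is shaped like the clamp_green but yellow is not meant.

How it is judged:
By the outcome, as a careful person would: the job done as asked, in the order asked, and still so for the second after the job is handed in, with the robot touching nothing.
It also fails if it takes over 72 s, if anything falls off the work surface, if the arm or the gripper's body presses on something with over 40 N, if the wrist force passes 120 N, or if a joint passes its speed limit or range.

## Working session

There is one attempt and no reset: what is moved stays moved. The work goes in short steps, Python scripts to look and compute and a shell command to move; the robot and the scene stay as the last step left them, time stands still between calls to the robot, and variables do not carry over. Pictures are saved under pics/ and viewed, at most 10 in all, crops included, and the job is handed in when it is done.

```bash
mkdir -p pics; ls
cat > h.py <<'E'
import numpy as np,cv2
from workcell import monitor,optics,job_done
from scipy.spatial.transform import Rotation as Ro
def ray(f,u,v):
    F=240/np.tan(np.radians(f['fovy'])/2); R=np.array(f['R']);t=np.array(f['t'])
    d=R.T@np.array([(u-f['cx'])/F,(v-f['cy'])/F,1]); return -R.T@t,d/np.linalg.norm(d)
def onz(f,u,v,z):
    c,d=ray(f,u,v); return c+d*(z-c[2])/d[2]
def proj(f,X):
    F=240/np.tan(np.radians(f['fovy'])/2); p=np.array(f['R'])@np.array(X)+np.array(f['t'])
    return p[0]/p[2]*F+f['cx'],p[1]/p[2]*F+f['cy']
def tri(*obs):
    A=np.zeros((3,3));b=np.zeros(3)
    for f,u,v in obs:
        c,d=ray(f,u,v);P=np.eye(3)-np.outer(d,d);A+=P;b+=P@c
    return np.linalg.solve(A,b)
E
python3 - <<'E'
from h import *
np.set_printoptions(precision=3,suppress=True)
for c in ('scene','side'):
    f=optics.grab_frame(c);cv2.imwrite(f'pics/{c}0.png',f['frame'])
    np.save(f'{c}0.npy',f,allow_pickle=True)
    print(c,f['fovy'],-np.array(f['R']).T@f['t'])
    for n in ['carton','holder','pad_a','jar_a','rack','clamp_green','amber_bottle','pill_carton','tape_roll','stock_box']:
        print(n,[(round(m['p'],2),[int(x) for x in m['rect']]) for m in optics.masks_of(n,c)])
s=monitor.observe();print(s['clock'],s['position'],s['tool_rot'],s['force'])
E
```

```text
pics
scene 51.125852871413194 [1.111 0.242 1.155]
carton [(0.91, [299, 264, 120, 96]), (0.73, [315, 270, 92, 35])]
holder [(0.74, [317, 264, 93, 41])]
pad_a [(0.91, [305, 310, 27, 22]), (0.73, [343, 318, 26, 20])]
jar_a [(0.82, [212, 256, 32, 40]), (0.71, [161, 243, 32, 36]), (0.36, [207, 145, 27, 40]), (0.25, [383, 304, 31, 36])]
rack [(0.82, [162, 199, 95, 62]), (0.71, [299, 266, 121, 92]), (0.56, [385, 304, 30, 36])]
clamp_green [(0.86, [209, 197, 23, 47]), (0.54, [266, 249, 1, 3])]
amber_bottle [(0.86, [449, 286, 35, 43])]
pill_carton [(0.76, [384, 227, 53, 43])]
tape_roll [(0.73, [431, 336, 42, 44])]
stock_box [(0.72, [206, 146, 33, 41]), (0.23, [317, 265, 93, 40])]
side 48.443483189719565 [0.729 1.1   1.078]
carton [(0.92, [231, 247, 69, 115]), (0.21, [281, 186, 10, 33])]
holder [(0.58, [267, 245, 36, 80]), (0.31, [263, 306, 23, 36])]
pad_a [(0.56, [242, 289, 24, 6])]
jar_a [(0.72, [240, 205, 22, 37]), (0.51, [237, 187, 16, 29])]
rack [(0.68, [269, 186, 35, 49])]
clamp_green [(0.86, [271, 221, 17, 39]), (0.47, [282, 184, 8, 30]), (0.38, [323, 347, 23, 51])]
amber_bottle [(0.43, [269, 186, 37, 48])]
pill_carton [(0.64, [266, 246, 37, 79]), (0.63, [351, 292, 33, 54])]
tape_roll [(0.75, [258, 369, 40, 45])]
stock_box [(0.69, [331, 171, 27, 32])]
1.1 [0.625 0.    0.231] [-3.142 -0.     1.571] [-0.685 -0.538  0.236]
```

View pics/scene0.png

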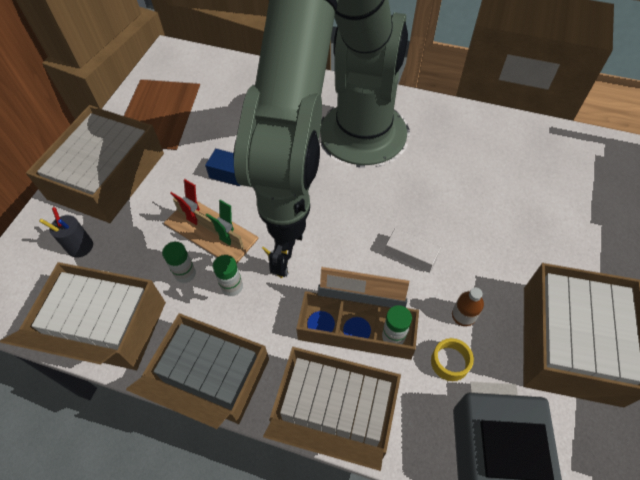

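View pics/side0.png

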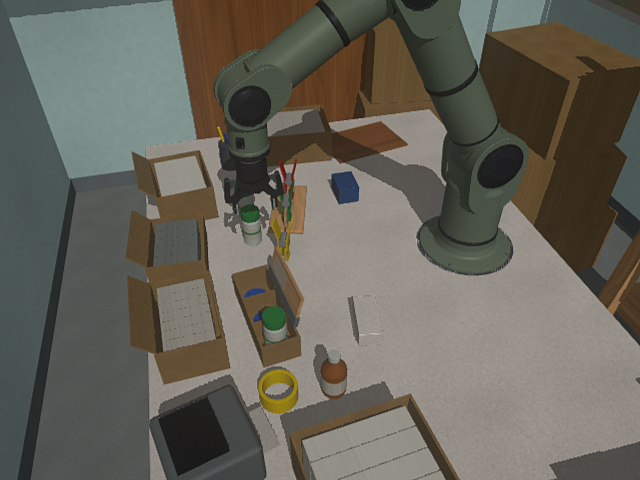

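The scene view shows the loose jars' lids near (177,252) and (226,267). The rack with the red and green clamps is near (210,225), and a yellow look-alike clamp is at (275,258). The carton is at (358,325), with its two left cells empty (blue pads) and jar_fill in the right one. I'll zoom in on the scene view.

Run:
```python
from h import *
np.set_printoptions(precision=3,suppress=True)
S=np.load('scene0.npy',allow_pickle=True).item();D=np.load('side0.npy',allow_pickle=True).item()
def blobs(f,lo,hi,mn):
    h=cv2.cvtColor(f['frame'],cv2.COLOR_BGR2HSV);m=cv2.inRange(h,lo,hi)
    n,l,s,c=cv2.connectedComponentsWithStats(m)
    return [(s[i],c[i]) for i in range(1,n) if s[i][4]>mn]
for f,n in((S,'scene'),(D,'side')):
    print(n)
    for s,c in blobs(f,(50,90,30),(85,255,255),40):
        print(' green',s,c,'z.118:',onz(f,*c,.118))
    for s,c in blobs(f,(105,120,40),(130,255,255),30): print(' blue',s,c,'z.009',onz(f,*c,.009))
c1=S['frame'][245:365,285:430]; c2=S['frame'][165:285,145:290]
im=np.vstack([cv2.resize(c,None,fx=5,fy=5,interpolation=cv2.INTER_CUBIC)[:,:] for c in (c1,c2)])
im=np.hstack([cv2.resize(c,(400,331),interpolation=cv2.INTER_CUBIC) for c in (c1,c2)])
d=D['frame'][180:370,220:320]
cv2.imwrite('pics/z1.png',im)
```

```text
scene
 green [220 200  12  24 192] [225.073 211.359] z.118: [ 0.485 -0.236  0.118]
 green [206 214  25  31 232] [220.483 230.19 ] z.118: [ 0.541 -0.223  0.118]
 green [163 242  24  24 431] [174.561 253.411] z.118: [ 0.637 -0.301  0.118]
 green [213 255  24  24 443] [224.806 266.815] z.118: [ 0.634 -0.17   0.118]
 green [386 305  26  27 558] [398.4   318.116] z.118: [0.636 0.252 0.118]
 blue [206 149  33  36 752] [221.637 166.375] z.009 [ 0.271 -0.363  0.009]
 blue [ 58 219  11  10  50] [ 63.46 223.7 ] z.009 [ 0.595 -0.697  0.009]
 blue [308 311  27  21 421] [321.019 321.074] z.009 [0.651 0.074 0.009]
 blue [344 317  27  21 431] [357.109 327.248] z.009 [0.64  0.163 0.009]
side
 green [287 181   7  40  86] [289.814 203.453] z.118: [ 0.505 -0.176  0.118]
 green [241 205  18  18 245] [249.784 213.686] z.118: [ 0.629 -0.157  0.118]
 green [262 306  24  24 468] [273.462 317.6  ] z.118: [0.635 0.257 0.118]
 blue [333 172  26  32 405] [346.585 184.281] z.009 [ 0.264 -0.38   0.009]
 blue [244 289  21   8  91] [253.648 291.857] z.009 [0.661 0.055 0.009]
 blue [253 313   8   9  32] [256.344 317.531] z.009 [0.668 0.15  0.009]
```

View pics/z1.png

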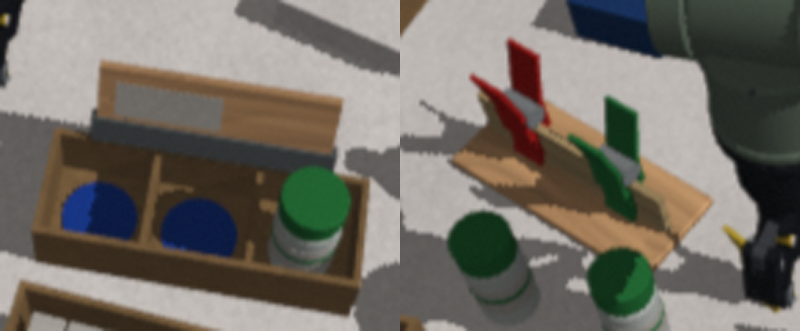

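Zoomed in, the carton has a yaw of about +0.12 rad, with pads at roughly (0.651,0.074) and (0.640,0.163). The spacing is 89.7 mm, which is right. The green clamp is on the rack near (0.51,-0.22). I'll move over jar b and look with the wrist camera.

```bash
python3 -m handwheel '[{"dx":-5,"dy":0.2},{"dx":-5,"dy":0.2},{"dx":-5,"dy":0.3},{"dx":-2,"dy":0.2},{}]' 30
python3 - <<'E'
from h import *
np.set_printoptions(precision=3,suppress=True)
f=optics.grab_frame('wrist');cv2.imwrite('pics/w1.png',f['frame']);np.save('w1.npy',f,allow_pickle=True)
for n in ['jar_a','clamp_green','rack']:
    for m in optics.masks_of(n,'wrist'): print(n,round(m['p'],2),m['rect'])
print(f['fovy'],-np.array(f['R']).T@f['t'],monitor.observe()['force'])
h=cv2.cvtColor(f['frame'],cv2.COLOR_BGR2HSV);m=cv2.inRange(h,(50,90,30),(85,255,255))
n,l,s,c=cv2.connectedComponentsWithStats(m)
for i in range(1,n):
    if s[i][4]>100: print(s[i],c[i],onz(f,*c[i],.118))
E
```

```text
jar_a 0.97 [288.5, 338.0, 71.2, 107.8]
clamp_green 0.92 [192.7, 403.6, 30.6, 55.9]
clamp_green 0.86 [171.2, 250.8, 92.8, 130.1]
rack 0.65 [178.6, 359.6, 97.9, 101.1]
rack 0.57 [208.2, 0.0, 229.3, 186.8]
61.42422527677194 [0.625 0.078 0.374] [ 0.62  -0.404  0.366]
[295 363  57  21 203] [322.552 368.7  ] [ 0.626 -0.103  0.118]
[ 289  396   68   51 2707] [322.572 422.163] [ 0.626 -0.151  0.118]
[193 405  12  33 123] [198.333 419.911] [ 0.53  -0.149  0.118]
[203 409  22  51 475] [213.623 433.211] [ 0.541 -0.162  0.118]schema error: expected keys dx, dy, dz, wx, wy, wz, claw
```

View pics/w1.png

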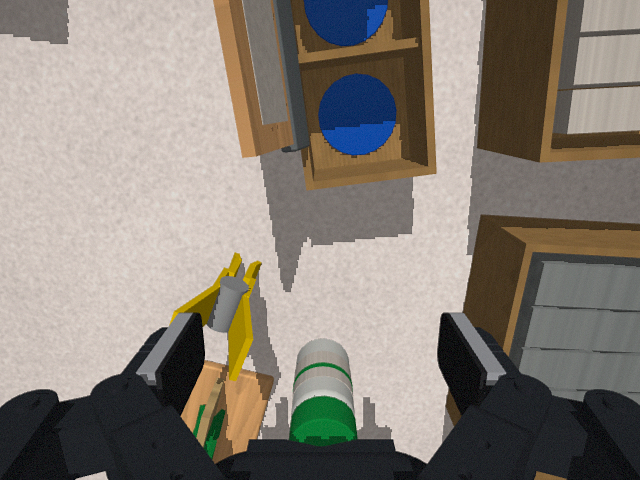

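The wrist view shows pad 1 at (357,114) and the yellow look-alike clamp lying near (235,310). Jar b's lid is at about (323,425) and the rack corner at about (270,375). The move was refused because each row needs a key.

```bash
python3 -m handwheel '[{"dx":-5,"dy":0.2},{"dx":-5,"dy":0.2},{"dx":-5,"dy":0.3},{"dx":-2,"dy":0.2},{"dx":0}]' 30 || python3 -m handwheel '[{"dx":-5,"dy":0.2,"dz":0,"wx":0,"wy":0,"wz":0,"claw":100},{"dx":-5,"dy":0.2,"dz":0,"wx":0,"wy":0,"wz":0,"claw":100},{"dx":-5,"dy":0.2,"dz":0,"wx":0,"wy":0,"wz":0,"claw":100},{"dx":-2,"dy":0.2,"dz":0,"wx":0,"wy":0,"wz":0,"claw":100},{"dx":0,"dy":0,"dz":0,"wx":0,"wy":0,"wz":0,"claw":100}]' 30
python3 - <<'E'
from h import *
np.set_printoptions(precision=3,suppress=True)
f=np.load('w1.npy',allow_pickle=True).item()
h=cv2.cvtColor(f['frame'],cv2.COLOR_BGR2HSV);m=cv2.inRange(h,(105,120,40),(130,255,255))
n,l,s,c=cv2.connectedComponentsWithStats(m)
for i in range(1,n):
    if s[i][4]>100: print('pad',s[i],onz(f,*c[i],.009))
for p in [(436,173),(308,188)]: print('rim corner',onz(f,*p,.072))
f=optics.grab_frame('wrist');np.save('w2.npy',f,allow_pickle=True);cv2.imwrite('pics/w2.png',f['frame'])
print(monitor.observe()['position'],monitor.observe()['clock'])
h=cv2.cvtColor(f['frame'],cv2.COLOR_BGR2HSV);m=cv2.inRange(h,(50,90,30),(85,255,255))
n,l,s,c=cv2.connectedComponentsWithStats(m)
for i in range(1,n):
    if s[i][4]>100: print(s[i],c[i],onz(f,*c[i],.118))
E
```

```text
clock: 1.92
position: [0.6328, -0.1712, 0.2311]
tool_rot: [-3.141, 0.0, 1.569]
force: [0.6, 1.1, 0.2]
grip_width: 0.0852
finger_force: 0.0
pad [ 304    0   84   46 3014] [0.645 0.15  0.009]
pad [ 318   74   78   81 4947] [0.656 0.076 0.009]
rim corner [0.711 0.034 0.072]
rim corner [0.615 0.023 0.072]
[ 0.633 -0.169  0.231] 1.975
[ 271  194   82   86 5539] [311.786 236.869] [ 0.627 -0.172  0.118]
[ 162  259   42   69 1182] [183.678 290.293] [ 0.538 -0.211  0.118]
[  73  267   94  101 3224] [109.633 323.143] [ 0.483 -0.236  0.118]
[288 326  58  20 186] [316.839 331.989] [ 0.63  -0.243  0.118]
[ 280  356   72   79 4616] [316.073 395.805] [ 0.629 -0.298  0.118]schema error: expected keys dx, dy, dz, wx, wy, wz, claw
```

View pics/w2.png

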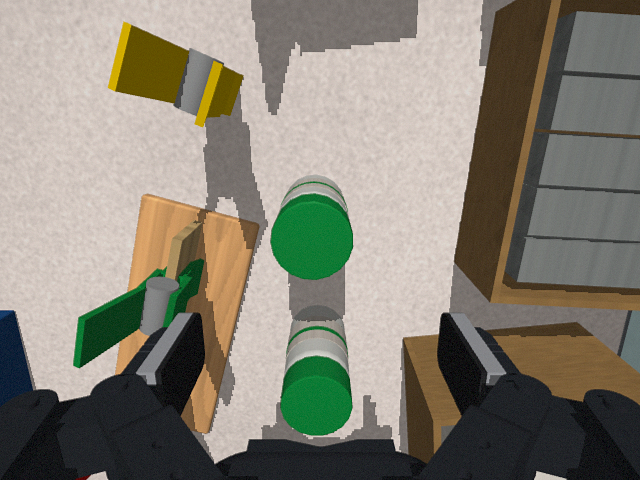

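The lids of jar b at (312,237) and jar a at (316,396) are clear. The clamp's pivot is at (160,300). Now I'll grasp jar b.

```bash
python3 -m handwheel '[{"dx":-0.2,"dy":-0.6,"dz":4,"wx":0,"wy":0,"wz":0,"claw":100},{"dx":0,"dy":0,"dz":5,"wx":0,"wy":0,"wz":0,"claw":100},{"dx":0,"dy":0,"dz":4,"wx":0,"wy":0,"wz":0,"claw":100},{"dx":0,"dy":0,"dz":2.6,"wx":0,"wy":0,"wz":0,"claw":100},{"dx":0,"dy":0,"dz":0,"wx":0,"wy":0,"wz":0,"claw":40},{"dx":0,"dy":0,"dz":0,"wx":0,"wy":0,"wz":0,"claw":40},{"dx":0,"dy":0,"dz":0,"wx":0,"wy":0,"wz":0,"claw":40},{"dx":0,"dy":0,"dz":0,"wx":0,"wy":0,"wz":0,"claw":40}]' 40
```

```text
clock: 2.98
position: [0.6275, -0.172, 0.0764]
tool_rot: [3.14, 0.0, 1.571]
force: [-1.4, 0.9, 6.9]
grip_width: 0.0552
finger_force: 42.6
```

```bash
python3 -m handwheel '[{"dx":0,"dy":0,"dz":-3,"wx":0,"wy":0,"wz":0,"claw":40},{"dx":0,"dy":0,"dz":-5,"wx":0,"wy":0,"wz":0,"claw":40},{"dx":0,"dy":0,"dz":-5,"wx":0,"wy":0,"wz":0,"claw":40},{"dx":2,"dy":0,"dz":-3.2,"wx":0,"wy":0,"wz":0,"claw":40},{"dx":5,"dy":0.6,"dz":0,"wx":0,"wy":0,"wz":0,"claw":40},{"dx":5,"dy":0.6,"dz":0,"wx":0,"wy":0,"wz":0,"claw":40},{"dx":5,"dy":0.6,"dz":0,"wx":0,"wy":0,"wz":0,"claw":40},{"dx":5,"dy":0.6,"dz":0,"wx":0,"wy":0,"wz":0,"claw":40}]'
python3 -m handwheel '[{"dx":2.8,"dy":0.4,"dz":0,"wx":0,"wy":0,"wz":-0.12,"claw":40},{"dx":0,"dy":0,"dz":0,"wx":0,"wy":0,"wz":0,"claw":40},{"dx":0,"dy":0,"dz":0,"wx":0,"wy":0,"wz":0,"claw":40}]'
python3 - <<'E'
from h import *
np.set_printoptions(precision=3,suppress=True)
for c in ('scene','wrist'):
    f=optics.grab_frame(c);cv2.imwrite(f'pics/{c}3.png',f['frame']);np.save(f'{c}3.npy',f,allow_pickle=True)
s=cv2.imread('pics/scene3.png')[180:380,240:440]
cv2.imwrite('pics/z3.png',np.hstack([cv2.resize(s,(400,400)),cv2.resize(f['frame'],(400,300),interpolation=3) if 0 else cv2.copyMakeBorder(cv2.resize(f['frame'],(400,300)),0,100,0,0,0)]))
print(monitor.observe()['force'])
E
```

```text
clock: 3.98
position: [0.651, 0.0495, 0.2378]
tool_rot: [3.141, -0.0, 1.571]
force: [0.4, -0.4, -1.1]
grip_width: 0.0553
finger_force: 43.1
clock: 4.35
position: [0.655, 0.0751, 0.2375]
tool_rot: [3.141, 0.001, 1.689]
force: [0.4, -0.2, -2.2]
grip_width: 0.0554
finger_force: 43.1
[-0.145  0.111 -0.482]
```

View pics/z3.png

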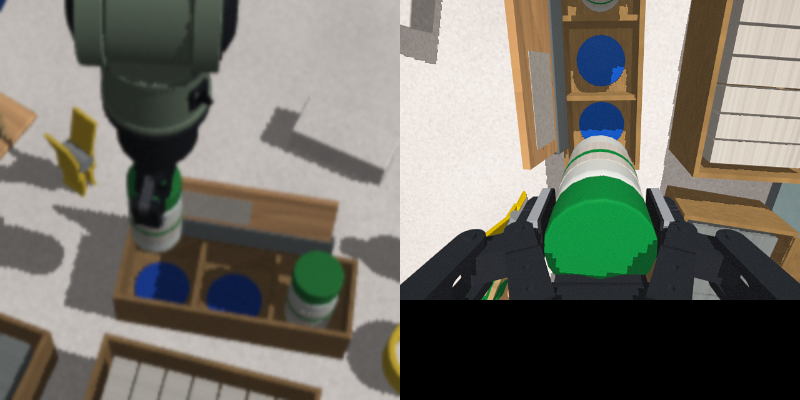

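Jar b is held upright above cell 1, and the carton's walls are vertical in the wrist view, so the yaw is right. The middle pad is at about (602,60) in the composite.

```bash
python3 - <<'E'
from h import *
np.set_printoptions(precision=3,suppress=True)
f=np.load('wrist3.npy',allow_pickle=True).item()
h=cv2.cvtColor(f['frame'],cv2.COLOR_BGR2HSV);m=cv2.inRange(h,(105,120,40),(130,255,255))
n,l,s,c=cv2.connectedComponentsWithStats(m)
for i in range(1,n):
    if s[i][4]>300: b=s[i];print('pad',b,onz(f,b[0]+b[2]/2,b[1]+b[3]/2,.009),onz(f,b[0],b[1]+b[3]/2,.009),onz(f,b[0]+b[2],b[1]+b[3]/2,.009))
c=f['frame']
# jar body lowest visible columns
E
python3 -m handwheel '[{"dx":0,"dy":0,"dz":4,"wx":0,"wy":0,"wz":0,"claw":40},{"dx":0,"dy":0,"dz":5,"wx":0,"wy":0,"wz":0,"claw":40},{"dx":0,"dy":0,"dz":3,"wx":0,"wy":0,"wz":0,"claw":40},{"dx":0,"dy":0,"dz":1.2,"wx":0,"wy":0,"wz":0,"claw":40},{"dx":0,"dy":0,"dz":0.8,"wx":0,"wy":0,"wz":0,"claw":40},{"dx":0,"dy":0,"dz":0,"wx":0,"wy":0,"wz":0,"claw":40},{"dx":0,"dy":0,"dz":0,"wx":0,"wy":0,"wz":0,"claw":40}]'
```

```text
pad [ 283   56   77   82 4956] [0.645 0.164 0.009] [0.612 0.161 0.009] [0.678 0.168 0.009]
pad [ 287  163   72   61 3390] [0.656 0.081 0.009] [0.623 0.077 0.009] [0.69  0.084 0.009]
clock: 5.32
position: [0.6556, 0.076, 0.0984]
tool_rot: [3.14, -0.0, 1.691]
force: [0.4, -0.7, -1.5]
grip_width: 0.0552
finger_force: 43.0
```

```bash
python3 -m handwheel '[{"dx":0,"dy":0,"dz":0.6,"wx":0,"wy":0,"wz":0,"claw":40},{"dx":0,"dy":0,"dz":0.4,"wx":0,"wy":0,"wz":0,"claw":40},{"dx":0,"dy":0,"dz":0.1,"wx":0,"wy":0,"wz":0,"claw":40},{"dx":0,"dy":0,"dz":0,"wx":0,"wy":0,"wz":0,"claw":40}]'; python3 -m handwheel '[{"dx":0,"dy":0,"dz":0.15,"wx":0,"wy":0,"wz":0,"claw":40},{"dx":0,"dy":0,"dz":0,"wx":0,"wy":0,"wz":0,"claw":40}]'
```

```text
clock: 5.82
position: [0.655, 0.076, 0.0862]
tool_rot: [-3.141, -0.0, 1.691]
force: [-0.4, 1.2, -0.6]
grip_width: 0.0553
finger_force: 43.0
clock: 6.08
position: [0.6552, 0.076, 0.0854]
tool_rot: [3.141, -0.0, 1.691]
force: [-2.9, 0.6, 6.6]
grip_width: 0.0553
finger_force: 43.7
```

```bash
python3 -m handwheel '[{"dx":0,"dy":0,"dz":0,"wx":0,"wy":0,"wz":0,"claw":73},{"dx":0,"dy":0,"dz":0,"wx":0,"wy":0,"wz":0,"claw":73},{"dx":0,"dy":0,"dz":-2,"wx":0,"wy":0,"wz":0,"claw":73},{"dx":0,"dy":0,"dz":-4,"wx":0,"wy":0,"wz":0,"claw":73},{"dx":0,"dy":0,"dz":-4,"wx":0,"wy":0,"wz":0,"claw":100},{"dx":0,"dy":0,"dz":-5,"wx":0,"wy":0,"wz":0.12,"claw":100},{"dx":-5,"dy":0,"dz":0,"wx":0,"wy":0,"wz":0,"claw":100},{"dx":-5,"dy":0,"dz":0,"wx":0,"wy":0,"wz":0,"claw":100}]'
python3 -m handwheel '[{"dx":-5,"dy":-0.5,"dz":0,"wx":0,"wy":0,"wz":0,"claw":100},{"dx":-5,"dy":-0.5,"dz":0,"wx":0,"wy":0,"wz":0,"claw":100},{"dx":-5,"dy":-0.5,"dz":0,"wx":0,"wy":0,"wz":0,"claw":100},{"dx":-5,"dy":-0.5,"dz":0,"wx":0,"wy":0,"wz":0,"claw":100},{"dx":-4,"dy":-0.3,"dz":0,"wx":0,"wy":0,"wz":0,"claw":100},{"dx":0,"dy":0,"dz":0,"wx":0,"wy":0,"wz":0,"claw":100}]'
python3 - <<'E'
from h import *
np.set_printoptions(precision=3,suppress=True)
f=optics.grab_frame('wrist');np.save('w4.npy',f,allow_pickle=True)
cv2.imwrite('pics/w4.png',f['frame'])
print(monitor.observe()['position'])
h=cv2.cvtColor(f['frame'],cv2.COLOR_BGR2HSV);m=cv2.inRange(h,(50,90,30),(85,255,255))
n,l,s,c=cv2.connectedComponentsWithStats(m)
for i in range(1,n):
    if s[i][4]>100: print(s[i],c[i],onz(f,*c[i],.118))
f=optics.grab_frame('scene');np.save('scene4.npy',f,allow_pickle=True)
h=cv2.cvtColor(f['frame'],cv2.COLOR_BGR2HSV);m=cv2.inRange(h,(50,90,30),(85,255,255))
n,l,s,c=cv2.connectedComponentsWithStats(m)
for i in range(1,n):
    if s[i][4]>100: print('scene',s[i],c[i],onz(f,*c[i],.127))
E
```

```text
clock: 7.08
position: [0.6551, -0.0248, 0.2363]
tool_rot: [3.14, -0.0, 1.572]
force: [0.3, -0.4, -0.5]
grip_width: 0.0852
finger_force: 0.0
clock: 7.82
position: [0.6307, -0.2679, 0.2353]
tool_rot: [-3.141, 0.002, 1.566]
force: [-0.3, 0.9, -0.5]
grip_width: 0.0852
finger_force: 0.0
[ 0.631 -0.265  0.235]
[ 137  153   61   91 2621] [165.355 189.937] [ 0.53  -0.238  0.118]
[  50  154   83   67 4385] [ 89.164 185.147] [ 0.481 -0.234  0.118]
[ 280  240   78   83 5112] [318.549 281.549] [ 0.629 -0.303  0.118]
scene [220 201  12  23 191] [225.099 211.419] [ 0.491 -0.231  0.127]
scene [206 214  25  31 233] [220.506 230.197] [ 0.546 -0.219  0.127]
scene [163 242  24  24 441] [174.483 253.206] [ 0.64  -0.297  0.127]
scene [306 291  25  26 527] [318.406 303.501] [0.66  0.073 0.127]
scene [386 305  26  27 560] [398.398 318.134] [0.64  0.252 0.127]
```

View pics/w4.png

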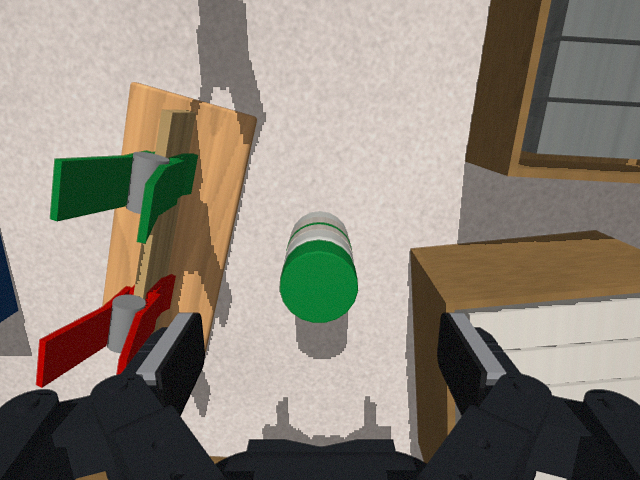

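Jar a's lid is at (319,281). The green clamp's hub is at about (150,182) and the red one's at (127,322). Now grasping jar a.

```bash
python3 -m handwheel '[{"dx":-3.6,"dy":-0.2,"dz":3,"wx":0,"wy":0,"wz":0,"claw":100},{"dx":0,"dy":0,"dz":5,"wx":0,"wy":0,"wz":0,"claw":100},{"dx":0,"dy":0,"dz":5,"wx":0,"wy":0,"wz":0,"claw":100},{"dx":0,"dy":0,"dz":2.9,"wx":0,"wy":0,"wz":0,"claw":100},{"dx":0,"dy":0,"dz":0,"wx":0,"wy":0,"wz":0,"claw":40},{"dx":0,"dy":0,"dz":0,"wx":0,"wy":0,"wz":0,"claw":40},{"dx":0,"dy":0,"dz":0,"wx":0,"wy":0,"wz":0,"claw":40},{"dx":0,"dy":0,"dz":0,"wx":0,"wy":0,"wz":0,"claw":40}]' 40
python3 -m handwheel '[{"dx":0,"dy":0,"dz":-3,"wx":0,"wy":0,"wz":0,"claw":40},{"dx":0,"dy":0,"dz":-5,"wx":0,"wy":0,"wz":0,"claw":40},{"dx":0,"dy":0,"dz":-5,"wx":0,"wy":0,"wz":0,"claw":40},{"dx":2,"dy":0,"dz":-5,"wx":0,"wy":0,"wz":0,"claw":40},{"dx":5,"dy":0,"dz":0,"wx":0,"wy":0,"wz":0,"claw":40},{"dx":5,"dy":0.2,"dz":0,"wx":0,"wy":0,"wz":0,"claw":40},{"dx":5,"dy":0.2,"dz":0,"wx":0,"wy":0,"wz":0,"claw":40},{"dx":5,"dy":0.2,"dz":0,"wx":0,"wy":0,"wz":0,"claw":40}]'
```

```text
clock: 8.93
position: [0.6307, -0.3002, 0.0773]
tool_rot: [3.14, 0.001, 1.571]
force: [-0.9, 1.0, 8.1]
grip_width: 0.0549
finger_force: 42.6
clock: 9.93
position: [0.6359, -0.0784, 0.2565]
tool_rot: [3.141, -0.0, 1.571]
force: [0.5, 0.1, -0.6]
grip_width: 0.0551
finger_force: 42.9
```

```bash
python3 -m handwheel '[{"dx":5,"dy":0.2,"dz":0,"wx":0,"wy":0,"wz":0,"claw":40},{"dx":5,"dy":0.2,"dz":0,"wx":0,"wy":0,"wz":0,"claw":40},{"dx":5,"dy":0.2,"dz":0,"wx":0,"wy":0,"wz":0,"claw":40},{"dx":5,"dy":0.2,"dz":0,"wx":0,"wy":0,"wz":0,"claw":40},{"dx":3.9,"dy":0,"dz":0,"wx":0,"wy":0,"wz":-0.12,"claw":40},{"dx":0,"dy":0,"dz":0,"wx":0,"wy":0,"wz":0,"claw":40},{"dx":0,"dy":0,"dz":0,"wx":0,"wy":0,"wz":0,"claw":40}]'
```

```text
clock: 10.8
position: [0.6441, 0.1581, 0.2561]
tool_rot: [3.141, 0.001, 1.689]
force: [0.4, 0.2, -0.7]
grip_width: 0.0551
finger_force: 42.9
```

```bash
python3 -m handwheel '[{"dx":0.6,"dy":0.1,"dz":2,"wx":0,"wy":0,"wz":0,"claw":40},{"dx":0,"dy":0,"dz":5,"wx":0,"wy":0,"wz":0,"claw":40},{"dx":0,"dy":0,"dz":5,"wx":0,"wy":0,"wz":0,"claw":40},{"dx":0,"dy":0,"dz":2.5,"wx":0,"wy":0,"wz":0,"claw":40},{"dx":0,"dy":0,"dz":1.3,"wx":0,"wy":0,"wz":0,"claw":40},{"dx":0,"dy":0,"dz":0.7,"wx":0,"wy":0,"wz":0,"claw":40},{"dx":0,"dy":0,"dz":0.2,"wx":0,"wy":0,"wz":0,"claw":40},{"dx":0,"dy":0,"dz":0,"wx":0,"wy":0,"wz":0,"claw":40}]'
```

```text
clock: 11.8
position: [0.6447, 0.1651, 0.0896]
tool_rot: [3.141, -0.0, 1.691]
force: [0.9, -0.7, -0.9]
grip_width: 0.0548
finger_force: 42.8
```

```bash
python3 -m handwheel '[{"dx":0,"dy":0,"dz":0.25,"wx":0,"wy":0,"wz":0,"claw":40},{"dx":0,"dy":0,"dz":0.1,"wx":0,"wy":0,"wz":0,"claw":40},{"dx":0,"dy":0,"dz":0,"wx":0,"wy":0,"wz":0,"claw":40}]'; python3 -m handwheel '[{"dx":0,"dy":0,"dz":0.08,"wx":0,"wy":0,"wz":0,"claw":40},{"dx":0,"dy":0,"dz":0,"wx":0,"wy":0,"wz":0,"claw":40}]'
```

```text
clock: 12.18
position: [0.6446, 0.1653, 0.0863]
tool_rot: [3.141, -0.0, 1.691]
force: [-1.9, 0.4, 10.6]
grip_width: 0.0547
finger_force: 43.9
clock: 12.42
position: [0.6447, 0.1654, 0.0862]
tool_rot: [3.14, -0.0, 1.691]
force: [-7.5, -0.5, 21.6]
grip_width: 0.0555
finger_force: 44.8
```

```bash
python3 -m handwheel '[{"dx":0,"dy":0,"dz":-0.12,"wx":0,"wy":0,"wz":0,"claw":73},{"dx":0,"dy":0,"dz":0,"wx":0,"wy":0,"wz":0,"claw":73},{"dx":0,"dy":0,"dz":-2,"wx":0,"wy":0,"wz":0,"claw":73},{"dx":0,"dy":0,"dz":-4,"wx":0,"wy":0,"wz":0,"claw":73},{"dx":0,"dy":0,"dz":-5,"wx":0,"wy":0,"wz":0,"claw":100},{"dx":-5,"dy":-2,"dz":-5,"wx":0,"wy":0,"wz":0,"claw":100},{"dx":-5,"dy":-2,"dz":-2,"wx":0,"wy":0,"wz":0,"claw":100},{"dx":-5,"dy":-2,"dz":0,"wx":0,"wy":0,"wz":0,"claw":100}]'
python3 - <<'E'
from h import *
f=optics.grab_frame('wrist');np.save('w5.npy',f,allow_pickle=True)
cv2.imwrite('pics/w5.png',f['frame'])
g=optics.grab_frame('side');np.save('side5.npy',g,allow_pickle=True)
cv2.imwrite('pics/z5.png',np.hstack([cv2.resize(f['frame'],(500,375)),cv2.resize(g['frame'][220:370,200:320],(300,375),interpolation=cv2.INTER_CUBIC)]))
E
```

```text
clock: 13.42
position: [0.6046, 0.0153, 0.2607]
tool_rot: [3.139, 0.0, 1.691]
force: [0.8, -1.1, -0.6]
grip_width: 0.0857
finger_force: 0.0
```

View pics/z5.png

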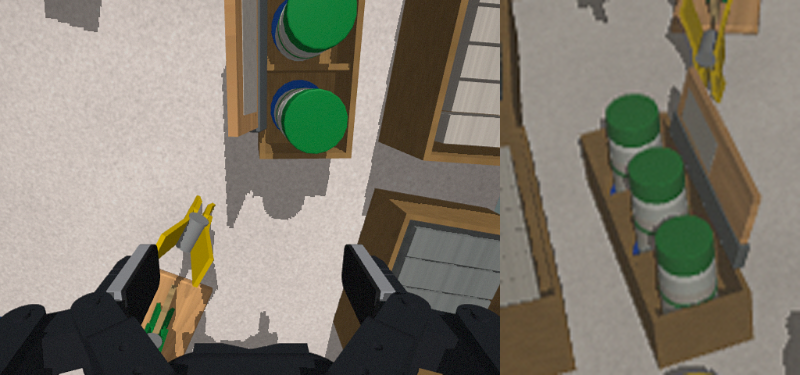

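Both jars stand in their cells. In the side crop, the board's top corners are at about (694,70) and (758,190). I'll work out the board and clamp geometry now.

Run:
```python
from h import *
np.set_printoptions(precision=3,suppress=True)
S=np.load('scene0.npy',allow_pickle=True).item();D=np.load('side5.npy',allow_pickle=True).item()
k=145/400
a=tri((S,285+101*k,245+62*k),(D,200+194/2.5,220+70/2.5)); b=tri((S,285+341*k,245+98*k),(D,200+258/2.5,220+190/2.5))
print('board top corners',a,b,np.linalg.norm(a-b),'yaw',np.arctan2(-(b-a)[0],(b-a)[1]))
yaw=.118;O=np.array([.645,.164,0]);Rz=Ro.from_euler('z',yaw).as_matrix()
for p in (a,b): print('in carton',Rz.T@(p-O))
# clamp green: w4 (wrist) with scene4
f=np.load('w4.npy',allow_pickle=True).item();S4=np.load('scene4.npy',allow_pickle=True).item()
# rack board end top at z=.07, hubs at z~.082
for n,p in dict(greenhubA=(150,155),greenhubB=(140,212),redhubA=(128,298),redhubB=(122,347)).items(): print(n,onz(f,*p,.085))
print('board end',onz(f,162,112,.07),onz(f,190,112,.07),'between hubs',onz(f,155,240,.07),onz(f,137,290,.07))
for p in [(133,83),(257,118)]: print('base corner',onz(f,*p,.012))
for cam,g in (('wrist',f),('scene',S4)):
  im=g['frame'];m=cv2.inRange(cv2.cvtColor(im,cv2.COLOR_BGR2HSV),(50,90,30),(85,255,255))
  cn,_=cv2.findContours(m,0,2)
  for c in cn:
    if cv2.contourArea(c)>100:
      q=cv2.approxPolyDP(c,3,True)[:,0]; print(cam,q.tolist())
im=f['frame'][70:370,30:280]; s=S4['frame'][180:260,150:262]
cv2.imwrite('pics/z6.png',np.hstack([cv2.resize(im,(400,480),interpolation=cv2.INTER_CUBIC),cv2.resize(s,(400,286),interpolation=cv2.INTER_CUBIC)[0:0].reshape(0,400,3) if 0 else cv2.copyMakeBorder(cv2.resize(s,(400,286),interpolation=cv2.INTER_CUBIC),0,194,0,0,0)]))
```

```text
board top corners [0.585 0.056 0.155] [0.561 0.251 0.165] 0.19726021911581226 yaw 0.11916350122045706
in carton [-0.073 -0.1    0.155]
in carton [-0.073  0.097  0.165]
greenhubA [ 0.509 -0.219  0.085]
greenhubB [ 0.496 -0.26   0.085]
redhubA [ 0.477 -0.331  0.085]
redhubB [ 0.465 -0.375  0.085]
board end [ 0.516 -0.19   0.07 ] [ 0.536 -0.19   0.07 ] between hubs [ 0.498 -0.287  0.07 ] [ 0.477 -0.331  0.07 ]
base corner [ 0.472 -0.166  0.012]
base corner [ 0.576 -0.195  0.012]
wrist [[316, 240], [296, 247], [288, 255], [280, 292], [288, 308], [300, 318], [326, 322], [347, 311], [354, 301], [357, 282], [349, 255], [331, 242]]
wrist [[132, 154], [55, 159], [50, 218], [60, 220], [125, 205]]
wrist [[197, 155], [169, 157], [169, 163], [159, 165], [145, 183], [137, 241], [145, 243], [157, 216], [182, 194], [190, 193]]
scene [[395, 305], [388, 310], [386, 322], [392, 330], [402, 331], [409, 326], [411, 314], [404, 306]]
scene [[316, 291], [308, 296], [306, 304], [312, 315], [322, 316], [330, 308], [330, 298], [325, 292]]
scene [[166, 244], [163, 255], [168, 263], [179, 264], [186, 258], [180, 243]]
scene [[206, 214], [220, 239], [229, 244], [224, 227]]
scene [[220, 201], [220, 216], [231, 223], [230, 206]]
```

View pics/z6.png

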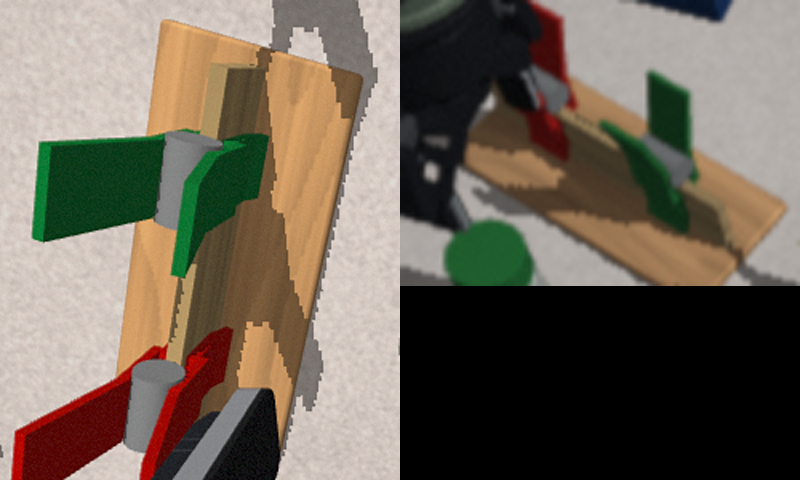

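Clamp pose: hub at about (0.505,-0.239), yaw about -0.27 rad, which matches both the base edge and the line between hubs. Before grasping it, I'll tilt the wrist to look along y at the board's end and measure the lean.

```bash
python3 -m handwheel '[{"dx":-5,"dy":-1,"dz":0,"wx":0,"wy":0,"wz":0,"claw":100},{"dx":-5,"dy":-1,"dz":0,"wx":0,"wy":0.1,"wz":0,"claw":100},{"dx":-3,"dy":0,"dz":0,"wx":0,"wy":0.16,"wz":0,"claw":100},{"dx":0,"dy":0,"dz":0,"wx":0,"wy":0.16,"wz":0,"claw":100},{"dx":0,"dy":0,"dz":0,"wx":0,"wy":0.16,"wz":0,"claw":100},{"dx":0,"dy":0,"dz":0,"wx":0,"wy":0.16,"wz":0,"claw":100},{"dx":0,"dy":0,"dz":0,"wx":0,"wy":0.1,"wz":0,"claw":100},{"dx":0,"dy":0,"dz":0,"wx":0,"wy":0,"wz":0,"claw":100}]'
python3 - <<'E'
from h import *
f=optics.grab_frame('wrist');np.save('w7.npy',f,allow_pickle=True)
cv2.imwrite('pics/w7.png',f['frame'])
E
```

```text
clock: 14.52
position: [0.5998, -0.1159, 0.254]
tool_rot: [-3.138, -0.841, 1.686]
force: [0.9, -0.2, 0.6]
grip_width: 0.0853
finger_force: 0.0
```

View pics/w7.png

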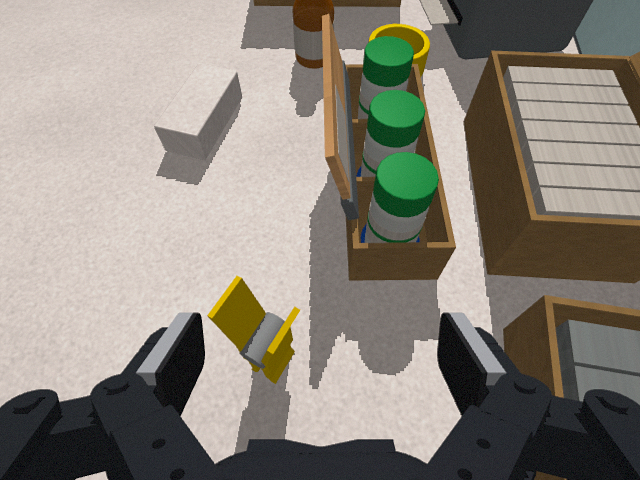

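The wrist view along y shows the board's end face from about (325,152) to (345,205), and its top edge running up to about (327,15). The near carton rim corners are at about (349,246) and (455,246). I'll fit the lean and board length to that silhouette.

```bash
cat > fit.py <<'E'
from h import *
from scipy.optimize import least_squares
np.set_printoptions(precision=4,suppress=True)
f=np.load('w7.npy',allow_pickle=True).item()
s=cv2.cvtColor(f['frame'],cv2.COLOR_BGR2HSV)[...,1].astype(int)
pts=[]
for r in range(18,204,3):
    lo=305 if r>70 else 318
    c=np.where(s[r,lo:365]>70)[0]
    if len(c): pts.append((lo+c[0],r))
pts=np.array(pts,float);print(pts[::5].tolist())
def model(p):
    x0,y0,yaw,th,L=p
    R=Ro.from_euler('z',yaw).as_matrix();O=np.array([x0,y0,0])
    d=np.array([-np.sin(th),0,np.cos(th)]);n=np.array([np.cos(th),0,np.sin(th)])
    h=np.array([-.047,0,.072]); 
    W=lambda y,l,k:R@(h+d*l+n*k+[0,y,0])+O
    return R,O,W
def res(p):
    R,O,W=model(p);th,L=p[3:]
    A=np.array(proj(f,W(-.1,.03,-.004)));B=np.array(proj(f,W(-.1,L,-.004)));C=np.array(proj(f,W(.1,L,-.004)))
    def sd(P,a,b):
        t=np.clip(((P-a)@(b-a))/((b-a)@(b-a)),0,1);return np.linalg.norm(P-a-t[:,None]*(b-a),axis=1)
    e=np.minimum(sd(pts,A,B),sd(pts,B,C))
    q=[]
    for (px,X) in [((349,247),(-.049,-.137,.072)),((455,246),(.049,-.137,.072))]:
        q+=list((np.array(proj(f,R@np.array(X)+O))-px))
    cor=np.array(proj(f,W(.1,L,-.004)))-[325,15]
    return np.r_[e,np.array(q)*1.5,cor*1.5,(p[0]-.645)/.002,(p[1]-.164)/.002,(p[2]-.118)/.01]
for t0 in(.2,.3,.4):
    r=least_squares(res,[.645,.164,.118,t0,.1],loss='soft_l1',x_scale=[.01,.01,.1,.1,.01])
    print(r.x,r.cost,res(r.x)[-9:])
R,O,W=model(r.x)
print('edge mid',W(0,r.x[4],0),[proj(f,W(-.1,l,-.004)) for l in(.03,r.x[4])])
E
python3 fit.py
```

```text
[[318.0, 18.0], [322.0, 33.0], [322.0, 48.0], [318.0, 63.0], [323.0, 78.0], [323.0, 93.0], [324.0, 108.0], [324.0, 123.0], [325.0, 138.0], [325.0, 153.0], [330.0, 168.0], [336.0, 183.0], [342.0, 198.0]]
[0.6439 0.165  0.1341 0.27   0.0905] 51.8709991883092 [ 5.3496  0.4155  0.288  -0.4546 -6.1274 -0.1038 -0.53    0.4942  1.6077]
[0.6439 0.165  0.1341 0.27   0.0905] 51.87099918831587 [ 5.3496  0.4155  0.288  -0.4546 -6.1274 -0.1038 -0.53    0.4942  1.6077]
[0.6439 0.165  0.1341 0.27   0.0905] 51.87099918831439 [ 5.3496  0.4155  0.288  -0.4546 -6.1274 -0.1038 -0.53    0.4942  1.6077]
edge mid [0.5734 0.1555 0.1592] [(np.float64(341.80233540938605), np.float64(198.5602294417111)), (np.float64(325.15890519431224), np.float64(156.09959891240422))]
```

```bash
sed -i 's/-\[325,15\]/-[321.5,15]/; s/range(18,204,3)/range(72,204,3)/' fit.py; python3 fit.py | tail -2; sed 's/(p\[2\]-.118)\/.01/(p[2]-.118)\/.002/' fit.py > fit2.py; python3 fit2.py|tail -2
python3 - <<'E'
from h import *
f=np.load('w7.npy',allow_pickle=True).item();R=Ro.from_euler('z',.12).as_matrix();O=np.array([.645,.164,0])
for X in [(-.049,-.137,.072),(.049,-.137,.072),(.049,.137,.072),(-.049,-.137,0),(.049,-.137,0)]: print(X,np.round(proj(f,R@np.array(X)+O)))
E
```

```text
[0.6445 0.1651 0.1292 0.2729 0.0904] 22.50449818062318 [ 5.1616  0.0947  0.191  -0.123   0.2725 -0.1973 -0.2517  0.5296  1.1204]
edge mid [0.5737 0.1559 0.159 ] [(np.float64(341.78293384916964), np.float64(198.3375501754155)), (np.float64(324.9648434348361), np.float64(155.8945240315099))]
[0.6452 0.1652 0.1233 0.2776 0.0904] 25.553289834745073 [ 4.9912 -0.3356  0.119   0.235   1.519  -0.4175  0.1006  0.588   2.6588]
edge mid [0.574  0.1563 0.1589] [(np.float64(341.75988053227), np.float64(198.05225151698204)), (np.float64(324.60871987364294), np.float64(155.56493670021473))]
(-0.049, -0.137, 0.072) [352. 248.]
(0.049, -0.137, 0.072) [454. 247.]
(0.049, 0.137, 0.072) [418.  64.]
(-0.049, -0.137, 0) [347. 280.]
(0.049, -0.137, 0) [436. 280.]
```

```bash
python3 - <<'E'
from h import *
np.set_printoptions(precision=4,suppress=True)
f=np.load('w4.npy',allow_pickle=True).item()
yaw=-.271;ex=np.array([np.cos(yaw),np.sin(yaw)]);ey=np.array([-np.sin(yaw),np.cos(yaw)])
P=[onz(f,u,v,.147)[:2] for u,v in [(55,159),(50,218),(145,183),(137,241)]]
for p in P: print(p,p@ex,p@ey)
print('mid',sum(P)/4)
for u,v in [(145,183.5)]: print('hub',onz(f,u,v,.082)[:2])
E
python3 -m handwheel '[{"dx":0,"dy":0,"dz":0,"wx":0,"wy":-0.17,"wz":0,"claw":100},{"dx":0,"dy":0,"dz":0,"wx":0,"wy":-0.17,"wz":0,"claw":100},{"dx":0,"dy":0,"dz":0,"wx":0,"wy":-0.17,"wz":0,"claw":100},{"dx":0,"dy":0,"dz":0,"wx":0,"wy":-0.17,"wz":0,"claw":100},{"dx":0,"dy":0,"dz":0,"wx":0,"wy":-0.16,"wz":0,"claw":100},{"dx":-4,"dy":-4,"dz":0,"wx":0,"wy":0,"wz":0.13,"claw":100},{"dx":-4,"dy":-4,"dz":0,"wx":0,"wy":0,"wz":0.13,"claw":100},{"dx":0,"dy":0,"dz":0,"wx":0,"wy":0,"wz":0.13,"claw":100}]'
```

```text
[ 0.481  -0.2146] 0.5208535641810839 -0.0780309435431692
[ 0.471  -0.2489] 0.5204374152451814 -0.1136832897553795
[ 0.5298 -0.2285] 0.57163482567089 -0.07832237841569321
[ 0.5202 -0.2634] 0.5717414889366613 -0.11450635145900555
mid [ 0.5005 -0.2388]
hub [ 0.5014 -0.2397]
clock: 15.58
position: [0.5231, -0.201, 0.2575]
tool_rot: [3.138, 0.002, 1.294]
force: [0.7, 0.1, 0.1]
grip_width: 0.0855
finger_force: 0.0
```

```bash
python3 -m handwheel '[{"dx":-4.3,"dy":-0.9,"dz":1,"wx":0,"wy":0,"wz":-0.006,"claw":100},{"dx":0,"dy":0,"dz":4,"wx":0,"wy":0,"wz":0,"claw":100},{"dx":0,"dy":0,"dz":4,"wx":0,"wy":0,"wz":0,"claw":100},{"dx":0,"dy":0,"dz":3,"wx":0,"wy":0,"wz":0,"claw":100},{"dx":0,"dy":0,"dz":2,"wx":0,"wy":0,"wz":0,"claw":100},{"dx":0,"dy":0,"dz":0.9,"wx":0,"wy":0,"wz":0,"claw":100},{"dx":0,"dy":0,"dz":0,"wx":0,"wy":0,"wz":0,"claw":100}]'
```

```text
clock: 16.45
position: [0.5054, -0.2372, 0.1071]
tool_rot: [3.14, 0.0, 1.308]
force: [0.1, -0.7, 0.8]
grip_width: 0.0855
finger_force: 0.0
```

```bash
python3 -m handwheel '[{"dx":-0.3,"dy":-0.2,"dz":0,"wx":0,"wy":0,"wz":0.005,"claw":65},{"dx":0,"dy":0,"dz":0,"wx":0,"wy":0,"wz":0,"claw":60},{"dx":0,"dy":0,"dz":0,"wx":0,"wy":0,"wz":0,"claw":57},{"dx":0,"dy":0,"dz":0,"wx":0,"wy":0,"wz":0,"claw":55},{"dx":0,"dy":0,"dz":0,"wx":0,"wy":0,"wz":0,"claw":53},{"dx":0,"dy":0,"dz":0,"wx":0,"wy":0,"wz":0,"claw":53}]' 30
```

```text
clock: 17.2
position: [0.5024, -0.2402, 0.1065]
tool_rot: [3.141, 0.0, 1.302]
force: [0.4, 1.0, 5.6]
grip_width: 0.0453
finger_force: 7.9
```

```bash
python3 -m handwheel '[{"dx":0,"dy":0,"dz":0,"wx":0,"wy":0,"wz":0,"claw":45},{"dx":0,"dy":0,"dz":0,"wx":0,"wy":0,"wz":0,"claw":38},{"dx":0,"dy":0,"dz":0,"wx":0,"wy":0,"wz":0,"claw":32},{"dx":0,"dy":0,"dz":0,"wx":0,"wy":0,"wz":0,"claw":25},{"dx":0,"dy":0,"dz":0,"wx":0,"wy":0,"wz":0,"claw":25},{"dx":0,"dy":0,"dz":0,"wx":0,"wy":0,"wz":0,"claw":25}]' 35
```

```text
clock: 17.95
position: [0.5045, -0.2409, 0.1078]
tool_rot: [3.136, 0.0, 1.302]
force: [5.5, -2.1, 16.0]
grip_width: 0.0236
finger_force: 36.4
```

```bash
python3 -m handwheel '[{"dx":0,"dy":0,"dz":-0.5,"wx":0,"wy":0,"wz":0,"claw":25},{"dx":0,"dy":0,"dz":-1.5,"wx":0,"wy":0,"wz":0,"claw":25},{"dx":0,"dy":0,"dz":-3,"wx":0,"wy":0,"wz":0,"claw":25},{"dx":0,"dy":0,"dz":-4,"wx":0,"wy":0,"wz":0,"claw":25},{"dx":0,"dy":0,"dz":-5,"wx":0,"wy":0,"wz":0,"claw":25},{"dx":0,"dy":0,"dz":-4,"wx":0,"wy":0,"wz":0,"claw":25},{"dx":0,"dy":0,"dz":0,"wx":0,"wy":0,"wz":0,"claw":25}]'
python3 - <<'E'
from h import *
np.set_printoptions(precision=3,suppress=True)
s=monitor.observe();print(s['position'],s['force'],s['grip_width'])
for cam in ('scene','side'):
    f=optics.grab_frame(cam);np.save(f'{cam}8.npy',f,allow_pickle=True);cv2.imwrite(f'pics/{cam}8.png',f['frame'])
    h=cv2.cvtColor(f['frame'],cv2.COLOR_BGR2HSV)
    for n,lo,hi in (('g',(50,90,30),(85,255,255)),('r',(0,150,60),(4,255,255)),('y',(22,150,80),(32,255,255))):
        N,l,st,c=cv2.connectedComponentsWithStats(cv2.inRange(h,lo,hi))
        print(cam,n,[(st[i].tolist()) for i in range(1,N) if st[i][4]>25])
    p=s['position'];print('throat expected',proj(f,np.array(p)-[0,0,.038]),'tip',proj(f,np.array(p)-[0,0,.094]))
E
```

```text
clock: 18.82
position: [0.503, -0.2405, 0.2897]
tool_rot: [3.137, 0.0, 1.302]
force: [0.4, -0.8, -0.9]
grip_width: 0.0234
finger_force: 34.5
[ 0.503 -0.241  0.29 ] [ 0.393 -0.849 -0.903] 0.02341086051992092
scene g [[200, 155, 27, 54, 616], [306, 291, 25, 26, 527], [344, 297, 25, 27, 541], [386, 305, 26, 27, 559]]
scene r [[185, 180, 12, 23, 163], [180, 203, 17, 22, 125], [52, 207, 7, 14, 47]]
scene y [[40, 220, 19, 11, 64], [276, 234, 12, 24, 125], [263, 248, 24, 29, 129], [434, 339, 39, 42, 544]]
throat expected (np.float64(209.74430933793946), np.float64(182.9530093684457)) tip (np.float64(214.45761536314103), np.float64(197.6877202192577))
side g [[275, 127, 6, 46, 108], [285, 128, 9, 45, 139], [243, 258, 21, 21, 363], [251, 279, 23, 22, 411], [257, 306, 29, 24, 469]]
side r [[228, 127, 5, 13, 30], [280, 160, 6, 20, 46], [290, 174, 4, 25, 57]]
side y [[217, 126, 8, 16, 42], [272, 217, 21, 44, 280], [258, 369, 40, 44, 1055]]
throat expected (np.float64(283.99859176492066), np.float64(154.05132001164128)) tip (np.float64(284.9329490499243), np.float64(170.16944226819194))
```

```bash
python3 -m handwheel '[{"dx":4,"dy":-0.7,"dz":0,"wx":0,"wy":0,"wz":0,"claw":25},{"dx":5,"dy":-0.9,"dz":0,"wx":0,"wy":0,"wz":0,"claw":25},{"dx":5,"dy":-0.9,"dz":0,"wx":0,"wy":0,"wz":0,"claw":25},{"dx":5,"dy":-0.9,"dz":0,"wx":0,"wy":0,"wz":0,"claw":25},{"dx":5,"dy":-0.9,"dz":0,"wx":0,"wy":0,"wz":0,"claw":25},{"dx":5,"dy":-0.9,"dz":0,"wx":0,"wy":0,"wz":0,"claw":25},{"dx":5,"dy":-0.9,"dz":0,"wx":0,"wy":0,"wz":0,"claw":25},{"dx":4.5,"dy":-0.6,"dz":0,"wx":0,"wy":0,"wz":0,"claw":25}]'
python3 -m handwheel '[{"dx":0,"dy":0,"dz":0,"wx":0,"wy":0,"wz":-0.14,"claw":25},{"dx":0,"dy":0,"dz":0,"wx":0,"wy":0,"wz":-0.14,"claw":25},{"dx":0,"dy":0,"dz":0,"wx":0,"wy":0,"wz":-0.114,"claw":25},{"dx":0,"dy":0,"dz":0,"wx":-0.14,"wy":0,"wz":0,"claw":25},{"dx":0,"dy":0,"dz":0,"wx":-0.136,"wy":0,"wz":0,"claw":25},{"dx":0,"dy":0,"dz":0,"wx":0,"wy":0,"wz":0,"claw":25},{"dx":0,"dy":0,"dz":0,"wx":0,"wy":0,"wz":0,"claw":25}]'
cat > tgt.py <<'E'
from h import *
import sys
np.set_printoptions(precision=4,suppress=True)
yaw,th=.125,.276;E=np.array([.574,.156,.159]);Rz=Ro.from_euler('z',yaw).as_matrix()
d=Rz@[-np.sin(th),0,np.cos(th)];y=Rz@[0,1,0];x=np.cross(y,d)
Rt=np.c_[y,x,-d]
s=monitor.observe();R=Ro.from_euler('xyz',s['tool_rot']).as_matrix();p=np.array(s['position'])
e=p-E
print('clk',s['clock'],'pos',p,'board frame of TCP rel edge (x,y,along)',e@x,e@y,e@d,'throat gap',e@d-.038)
print('rotvec needed (tool)',Ro.from_matrix(R.T@Rt).as_rotvec(),'force bd',np.array(s['force'])@np.c_[x,y,d],'w',s['grip_width'])
E
python3 tgt.py
```

```text
clock: 19.92
position: [0.5392, 0.1505, 0.2851]
tool_rot: [-3.14, 0.001, 1.302]
force: [0.1, -0.7, -1.0]
grip_width: 0.0233
finger_force: 34.5
clock: 20.8
position: [0.54, 0.1488, 0.2859]
tool_rot: [2.868, 0.0, 1.696]
force: [0.1, -0.4, -0.8]
grip_width: 0.0235
finger_force: 34.7
clk 20.8 pos [0.54   0.1488 0.2859] board frame of TCP rel edge (x,y,along) 0.0012093439678708881 -0.0028496467174997874 0.13150338911135134 throat gap 0.09350338911135134
rotvec needed (tool) [-0.0022  0.0003  0.    ] force bd [-0.2184 -0.4261 -0.7625] w 0.023531771336804702
```

Run:
```python
exec(open('tgt.py').read())
f=optics.grab_frame('wrist');np.save('w9.npy',f,allow_pickle=True);cv2.imwrite('pics/w9.png',f['frame'])
hsv=cv2.cvtColor(f['frame'],cv2.COLOR_BGR2HSV)
for yy in (.03,.05,.07,.09):
    a=proj(f,E+y*yy-x*.004);b=proj(f,E+y*yy+x*.004);c=proj(f,E+y*yy+x*.004-d*.06)
    r=int(round((a[1]+b[1])/2));print(yy,np.round([*a,*b,*c]),'row',r)
    c0=int(a[0])-20
    if 0<=r<480: print(c0,[tuple(int(v) for v in q[1:]) for q in hsv[r,c0:c0+64:2]])
```

```text
clk 20.8 pos [0.54   0.1488 0.2859] board frame of TCP rel edge (x,y,along) 0.0012093439678708881 -0.0028496467174997874 0.13150338911135134 throat gap 0.09350338911135134
rotvec needed (tool) [-0.0022  0.0003  0.    ] force bd [-0.2184 -0.4261 -0.7625] w 0.023531771336804702
0.03 [314. 181. 325. 181. 325. 169.] row 181
293 [(25, 141), (23, 135), (23, 142), (15, 138), (149, 77), (123, 83), (134, 80), (124, 84), (114, 87), (138, 74), (125, 218), (128, 216), (128, 213), (129, 209), (128, 213), (137, 216), (13, 116), (11, 112), (11, 114), (16, 113), (22, 114), (28, 110), (21, 110), (38, 94), (255, 71), (28, 101), (25, 111), (25, 103), (25, 173), (21, 206), (11, 190), (10, 186)]
0.05 [313. 151. 325. 151. 325. 144.] row 151
293 [(20, 137), (22, 138), (19, 145), (52, 117), (136, 79), (134, 82), (126, 83), (141, 78), (120, 89), (108, 66), (129, 218), (129, 214), (132, 216), (129, 213), (132, 215), (135, 221), (23, 121), (135, 168), (133, 174), (141, 110), (129, 99), (130, 98), (141, 96), (133, 96), (130, 88), (124, 101), (132, 91), (150, 95), (129, 97), (116, 99), (134, 99), (130, 94)]
0.07 [313. 120. 326. 120. 325. 119.] row 120
293 [(24, 139), (22, 141), (16, 143), (92, 86), (124, 82), (127, 84), (134, 82), (124, 84), (128, 78), (111, 101), (135, 219), (127, 219), (136, 216), (129, 217), (131, 218), (137, 225), (24, 119), (138, 94), (78, 95), (2, 103), (2, 103), (17, 105), (22, 103), (28, 102), (104, 76), (64, 88), (29, 104), (27, 104), (15, 104), (10, 107), (12, 105), (10, 105)]
0.09 [313.  87. 326.  87. 325.  92.] row 87
293 [(14, 237), (21, 134), (18, 142), (123, 81), (135, 87), (135, 81), (132, 85), (144, 83), (128, 80), (112, 141), (131, 222), (131, 220), (131, 220), (133, 220), (132, 220), (137, 229), (17, 117), (7, 112), (21, 108), (31, 123), (23, 133), (217, 81), (26, 126), (22, 128), (24, 195), (14, 127), (12, 130), (8, 124), (8, 155), (16, 157), (202, 72), (201, 76)]
```

The board's top face shows at columns 313–325, exactly where the model predicts, so the alignment is within about 1 mm. Descending along the lean.

```bash
python3 -m handwheel '[{"dx":0.3,"dy":-0.1,"dz":1,"wx":0,"wy":0,"wz":0,"claw":25},{"dx":0,"dy":0,"dz":2,"wx":0,"wy":0,"wz":0,"claw":25},{"dx":0,"dy":0,"dz":2,"wx":0,"wy":0,"wz":0,"claw":25},{"dx":0,"dy":0,"dz":1,"wx":0,"wy":0,"wz":0,"claw":25},{"dx":0,"dy":0,"dz":0,"wx":0,"wy":0,"wz":0,"claw":25}]'; python3 tgt.py
```

```text
clock: 21.48
position: [0.5547, 0.1538, 0.2273]
tool_rot: [2.867, 0.0, 1.696]
force: [0.3, -0.2, 0.1]
grip_width: 0.0232
finger_force: 34.7
clk 21.475 pos [0.5547 0.1538 0.2273] board frame of TCP rel edge (x,y,along) -2.486292172938501e-05 0.00017051191724036228 0.07103339276835334 throat gap 0.03303339276835334
rotvec needed (tool) [-0.0017  0.0003  0.    ] force bd [ 0.2857 -0.2096  0.0499] w 0.023214369934355134
```

```bash
python3 -m handwheel '[{"dx":0,"dy":0,"dz":0.8,"wx":0,"wy":0,"wz":0,"claw":25},{"dx":0,"dy":0,"dz":0.6,"wx":0,"wy":0,"wz":0,"claw":25},{"dx":0,"dy":0,"dz":0.4,"wx":0,"wy":0,"wz":0,"claw":25},{"dx":0,"dy":0,"dz":0,"wx":0,"wy":0,"wz":0,"claw":25},{"dx":0,"dy":0,"dz":0,"wx":0,"wy":0,"wz":0,"claw":25}]'; python3 tgt.py
```

```text
clock: 22.1
position: [0.5598, 0.1544, 0.2111]
tool_rot: [2.865, -0.0, 1.696]
force: [0.2, 0.6, 0.7]
grip_width: 0.0235
finger_force: 34.7
clk 22.1 pos [0.5598 0.1544 0.2111] board frame of TCP rel edge (x,y,along) 0.0004354900519524965 0.00018411043113112388 0.054019208933215566 throat gap 0.016019208933215567
rotvec needed (tool) [ 0.0002 -0.     -0.    ] force bd [0.4228 0.6138 0.64  ] w 0.023467799525459545
```

```bash
python3 -m handwheel '[{"dx":0,"dy":0,"dz":0.4,"wx":0,"wy":0,"wz":0,"claw":25},{"dx":0,"dy":0,"dz":0.3,"wx":0,"wy":0,"wz":0,"claw":25},{"dx":0,"dy":0,"dz":0.2,"wx":0,"wy":0,"wz":0,"claw":25},{"dx":0,"dy":0,"dz":0,"wx":0,"wy":0,"wz":0,"claw":25},{"dx":0,"dy":0,"dz":0,"wx":0,"wy":0,"wz":0,"claw":25}]' >/dev/null; python3 tgt.py
```

```text
clk 22.725 pos [0.5622 0.1547 0.2023] board frame of TCP rel edge (x,y,along) 0.0003572901539867694 0.0001706481836723239 0.04488177298690739 throat gap 0.00688177298690739
rotvec needed (tool) [ 0.  0. -0.] force bd [-0.6279 -0.9691  0.9594] w 0.023839849554742158
```

```bash
python3 -m handwheel '[{"dx":0,"dy":0,"dz":0.15,"wx":0,"wy":0,"wz":0,"claw":25},{"dx":0,"dy":0,"dz":0.1,"wx":0,"wy":0,"wz":0,"claw":25},{"dx":0,"dy":0,"dz":0,"wx":0,"wy":0,"wz":0,"claw":25}]' >/dev/null; python3 tgt.py
```

```text
clk 23.1 pos [0.5628 0.1547 0.1997] board frame of TCP rel edge (x,y,along) 0.00025229489541519524 0.00014985059498045795 0.04225113854336617 throat gap 0.004251138543366173
rotvec needed (tool) [-0.0002  0.0001 -0.    ] force bd [-0.9588 -0.143  -0.4273] w 0.023790329092555802
```

```bash
for i in 1; do python3 -m handwheel '[{"dx":0,"dy":0,"dz":0.1,"wx":0,"wy":0,"wz":0,"claw":25},{"dx":0,"dy":0,"dz":0.1,"wx":0,"wy":0,"wz":0,"claw":25},{"dx":0,"dy":0,"dz":0,"wx":0,"wy":0,"wz":0,"claw":25}]' >/dev/null; done; python3 tgt.py
```

```text
clk 23.475 pos [0.5634 0.1548 0.1978] board frame of TCP rel edge (x,y,along) 0.00028325720198462046 0.00018329547739424305 0.04028309786675276 throat gap 0.0022830978667527577
rotvec needed (tool) [-0.0001  0.      0.    ] force bd [-0.9115 -0.2358 -0.8627] w 0.023307509772850444
```

```bash
python3 -m handwheel '[{"dx":0,"dy":0,"dz":0.1,"wx":0,"wy":0,"wz":0,"claw":25},{"dx":0,"dy":0,"dz":0,"wx":0,"wy":0,"wz":0,"claw":25}]' >/dev/null;  python3 tgt.py
```

```text
clk 23.725 pos [0.5636 0.1549 0.1969] board frame of TCP rel edge (x,y,along) 0.00028874067109459515 0.0001877182529671395 0.03929162079003268 throat gap 0.0012916207900326784
rotvec needed (tool) [-0.0001  0.     -0.    ] force bd [-0.5477 -0.3116 -0.6137] w 0.023586295345405888
```

```bash
python3 -m handwheel '[{"dx":0,"dy":0,"dz":0.1,"wx":0,"wy":0,"wz":0,"claw":25},{"dx":0,"dy":0,"dz":0,"wx":0,"wy":0,"wz":0,"claw":25}]' >/dev/null; python3 tgt.py
```

```text
clk 23.975 pos [0.5639 0.1549 0.1959] board frame of TCP rel edge (x,y,along) 0.00030804409833164626 0.00014056261669368104 0.038283713525854864 throat gap 0.00028371352585486453
rotvec needed (tool) [-0.0001  0.     -0.    ] force bd [ 0.5433 -0.2627 -2.0097] w 0.023539780982764803
```

```bash
python3 -m handwheel '[{"dx":0,"dy":0,"dz":0.1,"wx":0,"wy":0,"wz":0,"claw":25},{"dx":0,"dy":0,"dz":0,"wx":0,"wy":0,"wz":0,"claw":25}]' >/dev/null;  python3 tgt.py
```

```text
clk 24.225 pos [0.5643 0.155  0.1956] board frame of TCP rel edge (x,y,along) 0.0005859177183892496 0.00019452794639872995 0.03783869032792049 throat gap -0.00016130967207950847
rotvec needed (tool) [ 0.0006 -0.     -0.0001] force bd [-3.0067 -0.3835 10.7949] w 0.023356445408219025
```

Contact came exactly at the predicted edge, at 10.8 N. Now I'll open stepwise while following down.

```bash
python3 -m handwheel '[{"dx":0,"dy":0,"dz":0.05,"wx":0,"wy":0,"wz":0,"claw":32},{"dx":0,"dy":0,"dz":0.05,"wx":0,"wy":0,"wz":0,"claw":34}]' >/dev/null; python3 tgt.py
```

```text
clk 24.475 pos [0.5647 0.1551 0.1945] board frame of TCP rel edge (x,y,along) 0.0006834242151262214 0.00026074759926293797 0.03667943768000991 throat gap -0.0013205623199900873
rotvec needed (tool) [ 0.0008 -0.0002 -0.0001] force bd [-0.8741 -1.0938 13.1206] w 0.02893361139235125
```

```bash
python3 -m handwheel '[{"dx":0,"dy":0,"dz":0.05,"wx":0,"wy":0,"wz":0,"claw":38},{"dx":0,"dy":0,"dz":0.05,"wx":0,"wy":0,"wz":0,"claw":40}]' >/dev/null; python3 tgt.py
```

```text
clk 24.725 pos [0.5649 0.1551 0.1933] board frame of TCP rel edge (x,y,along) 0.0005834841181953071 0.0002415939602984285 0.03552609607245943 throat gap -0.0024739039275405716
rotvec needed (tool) [ 0.0005 -0.0002 -0.0001] force bd [-0.5195 -0.0586 11.1437] w 0.034097319460815206
```

```bash
python3 -m handwheel '[{"dx":0,"dy":0,"dz":0.05,"wx":0,"wy":0,"wz":0,"claw":43},{"dx":0,"dy":0,"dz":0.05,"wx":0,"wy":0,"wz":0,"claw":46}]' >/dev/null; python3 tgt.py
```

```text
clk 24.975 pos [0.565 0.155 0.192] board frame of TCP rel edge (x,y,along) 0.00028478942936957947 0.00011239658908223384 0.03422789800971092 throat gap -0.00377210199028908
rotvec needed (tool) [-0.0002  0.0001 -0.    ] force bd [ 0.1507 -0.5976  6.4946] w 0.039241856329993344
```

```bash
python3 -m handwheel '[{"dx":0,"dy":0,"dz":0.08,"wx":0,"wy":0,"wz":0,"claw":49},{"dx":0,"dy":0,"dz":0.07,"wx":0,"wy":0,"wz":0,"claw":51}]' >/dev/null; python3 tgt.py; python3 -c "from h import *;print(monitor.observe()['finger_force'])"
```

```text
clk 25.225 pos [0.5654 0.1551 0.1907] board frame of TCP rel edge (x,y,along) 0.00035439365817617447 0.00014614301026432777 0.03282119343383859 throat gap -0.0051788065661614105
rotvec needed (tool) [-0.      0.     -0.0001] force bd [-0.5128  0.5711  8.6771] w 0.04391604805976798
8.857466750778258
```

```bash
python3 -m handwheel '[{"dx":0,"dy":0,"dz":0.05,"wx":0,"wy":0,"wz":0,"claw":53},{"dx":0,"dy":0,"dz":0.03,"wx":0,"wy":0,"wz":0,"claw":54}]'; python3 tgt.py
```

```text
clock: 25.48
position: [0.5656, 0.1551, 0.1899]
tool_rot: [2.866, 0.0, 1.696]
force: [-2.7, -0.3, 4.7]
grip_width: 0.0463
finger_force: 8.0
clk 25.475 pos [0.5656 0.1551 0.1899] board frame of TCP rel edge (x,y,along) 0.00029693174870689293 0.0001609376027521189 0.032012620990103775 throat gap -0.005987379009896224
rotvec needed (tool) [-0.0001  0.     -0.0001] force bd [-1.3236  0.0747  5.2591] w 0.046333439246585485
```

```bash
python3 -m handwheel '[{"dx":0,"dy":0,"dz":0.05,"wx":0,"wy":0,"wz":0,"claw":56},{"dx":0,"dy":0,"dz":0.03,"wx":0,"wy":0,"wz":0,"claw":58},{"dx":0,"dy":0,"dz":0,"wx":0,"wy":0,"wz":0,"claw":58}]'; python3 tgt.py
```

```text
clock: 25.85
position: [0.5657, 0.155, 0.189]
tool_rot: [2.866, 0.0, 1.696]
force: [-1.4, -0.5, -0.9]
grip_width: 0.0497
finger_force: 6.7
clk 25.85 pos [0.5657 0.155  0.189 ] board frame of TCP rel edge (x,y,along) 0.00015124058948419938 8.817639222987914e-05 0.031127876031640488 throat gap -0.0068721239683595114
rotvec needed (tool) [-0.0004  0.0001 -0.    ] force bd [-1.6618 -0.3462 -0.4345] w 0.049687970785675016
```

```bash
python3 -m handwheel '[{"dx":0,"dy":0,"dz":0.08,"wx":0,"wy":0,"wz":0,"claw":60},{"dx":0,"dy":0,"dz":0.08,"wx":0,"wy":0,"wz":0,"claw":62},{"dx":0,"dy":0,"dz":0,"wx":0,"wy":0,"wz":0,"claw":63}]'; python3 tgt.py
```

```text
clock: 26.22
position: [0.5663, 0.1552, 0.1875]
tool_rot: [2.866, 0.0, 1.696]
force: [0.4, -0.2, -2.6]
grip_width: 0.0537
finger_force: 0.9
clk 26.225 pos [0.5663 0.1552 0.1875] board frame of TCP rel edge (x,y,along) 0.0003179632882219438 0.00013863216329409374 0.029562834020673463 throat gap -0.008437165979326536
rotvec needed (tool) [-0.0001  0.0001  0.    ] force bd [-0.3527 -0.2085 -2.5778] w 0.05372757469709838
```

```bash
python3 -m handwheel '[{"dx":0,"dy":0,"dz":0,"wx":0,"wy":0,"wz":0,"claw":75},{"dx":0,"dy":0,"dz":0,"wx":0,"wy":0,"wz":0,"claw":100},{"dx":0,"dy":0,"dz":0,"wx":0,"wy":0,"wz":0,"claw":100},{"dx":0,"dy":0,"dz":-1,"wx":0,"wy":0,"wz":0,"claw":100},{"dx":0,"dy":0,"dz":-3,"wx":0,"wy":0,"wz":0,"claw":100},{"dx":0,"dy":0,"dz":-5,"wx":0,"wy":0,"wz":0,"claw":100},{"dx":-5,"dy":0,"dz":-2,"wx":0,"wy":0,"wz":0,"claw":100},{"dx":-4,"dy":0,"dz":0,"wx":0,"wy":0,"wz":0,"claw":100}]'
python3 -m handwheel '[{"dx":-4,"dy":0,"dz":0,"wx":0,"wy":0,"wz":0,"claw":100},{"dx":-4,"dy":0,"dz":0,"wx":0,"wy":0.15,"wz":0,"claw":100},{"dx":-4,"dy":0,"dz":0,"wx":0,"wy":0.16,"wz":0,"claw":100},{"dx":-3,"dy":0,"dz":0,"wx":0,"wy":0.16,"wz":0,"claw":100},{"dx":0,"dy":0,"dz":0,"wx":0,"wy":0.16,"wz":0,"claw":100},{"dx":0,"dy":0,"dz":0,"wx":0,"wy":0,"wz":0,"claw":100}]'
python3 - <<'E'
exec(open('tgt.py').read())
f=optics.grab_frame('wrist');np.save('w10.npy',f,allow_pickle=True);cv2.imwrite('pics/w10.png',f['frame'])
h=cv2.cvtColor(f['frame'],cv2.COLOR_BGR2HSV)
N,l,st,c=cv2.connectedComponentsWithStats(cv2.inRange(h,(50,90,30),(85,255,255)))
print([(st[i].tolist()) for i in range(1,N) if st[i][4]>25])
cl=E # clamp nominal throat
for n,(a,b,k) in dict(ltopN=(-.028,-.018,.077),rtopN=(.028,-.018,.077),ltopF=(-.028,.018,.077),rtopF=(.028,.018,.077),jawL=(-.012,-.018,-.056),jawR=(.012,-.018,-.056),edgeL=(-.004,-.1,0),edgeR=(.004,-.1,0),edgeFarL=(-.004,.1,0),hubN=(0,-.018,.012)).items():
    print(n,np.round(proj(f,cl+x*a+y*b+d*k),1))
m=l*0
for i in range(1,N):
    if st[i][4]>25:
        cn,_=cv2.findContours((l==i).astype(np.uint8),0,2);print(cv2.approxPolyDP(cn[0],2.5,True)[:,0].tolist())
E
```

```text
clock: 27.22
position: [0.5481, 0.061, 0.2962]
tool_rot: [2.862, -0.0, 1.696]
force: [0.5, -0.8, -0.2]
grip_width: 0.0858
finger_force: 0.0
clock: 27.98
position: [0.5638, -0.0677, 0.2797]
tool_rot: [2.846, -0.529, 1.844]
force: [-0.5, 0.6, -0.2]
grip_width: 0.0855
finger_force: 0.0
clk 27.975 pos [ 0.5638 -0.0677  0.2797] board frame of TCP rel edge (x,y,along) -0.0036765279724821818 -0.2206372448798621 0.12650494782815253 throat gap 0.08850494782815252
rotvec needed (tool) [-0.0197 -0.5476 -0.0104] force bd [-0.4434  0.6145 -0.0506] w 0.08549771990182399
[[284, 0, 38, 111, 1371], [332, 0, 84, 139, 7012], [338, 122, 43, 37, 145], [355, 156, 67, 66, 3338], [339, 194, 37, 41, 115]]
ltopN [282.3  -2. ]
rtopN [370.8  -3.9]
ltopF [283.3 -47.4]
rtopF [368.8 -49.4]
jawL [314.8 112.1]
jawR [340.  111.7]
edgeL [322.9 167.5]
edgeR [333.3 167.4]
edgeFarL [321.3 -41.4]
hubN [327.   64.8]
[[284, 0], [308, 52], [313, 109], [317, 110], [321, 103], [321, 74], [310, 63], [314, 53], [313, 13], [308, 0]]
[[343, 0], [338, 14], [342, 66], [332, 73], [333, 103], [337, 109], [341, 108], [340, 83], [344, 81], [345, 74], [363, 82], [353, 102], [355, 120], [374, 137], [391, 137], [414, 112], [415, 102], [410, 88], [400, 78], [388, 73], [373, 75], [365, 81], [354, 78], [344, 70], [345, 51], [352, 36], [359, 47], [370, 54], [390, 54], [408, 29], [408, 14], [398, 0]]
[[340, 122], [338, 135], [349, 153], [360, 158], [373, 158], [380, 153], [362, 157], [349, 150], [339, 135]]
[[395, 156], [373, 161], [356, 183], [358, 204], [376, 220], [395, 220], [419, 200], [421, 187], [417, 173], [410, 164]]
[[343, 194], [339, 207], [345, 223], [358, 233], [375, 233], [358, 232], [346, 222], [340, 208]]
```

Run:
```python
exec(open('tgt.py').read())
f=np.load('w10.npy',allow_pickle=True).item();h=cv2.cvtColor(f['frame'],cv2.COLOR_BGR2HSV)
for n,q in dict(hubtop=(0,-.018,.024),hubbot=(0,-.018,0),jaw=(0,-.018,-.056),edge=(0,-.1,0),outerNearBottom=(-.004,-.1,-.06)).items(): print(n,np.round(proj(f,E+x*q[0]+y*q[1]+d*q[2]),1))
print([(r,*[int(v) for v in h[r,327]]) for r in list(range(48,112,2))+list(range(158,176))])
print('lean row profile 200..220 left wood', [(r,[c for c in range(305,345) if h[r,c,1]>70][:1]) for r in range(168,208,6)])
```

```text
clk 28.025 pos [ 0.5639 -0.066   0.2804] board frame of TCP rel edge (x,y,along) -0.0031962483645848116 -0.21898798328432906 0.12713098535984316 throat gap 0.08913098535984315
rotvec needed (tool) [-0.0196 -0.5455 -0.0075] force bd [0.5674 0.6794 0.6707] w 0.08561712241656416
hubtop [326.9  54.4]
hubbot [327.1  74.5]
jaw [327.4 111.9]
edge [328.1 167.5]
outerNearBottom [323.9 194.7]
[(48, 70, 5, 159), (50, 70, 5, 157), (52, 90, 2, 160), (54, 0, 6, 82), (56, 75, 15, 69), (58, 113, 15, 69), (60, 120, 3, 73), (62, 83, 14, 72), (64, 60, 4, 67), (66, 90, 7, 69), (68, 110, 10, 74), (70, 60, 14, 71), (72, 96, 18, 71), (74, 15, 116, 110), (76, 15, 129, 113), (78, 15, 126, 117), (80, 16, 136, 116), (82, 16, 127, 114), (84, 15, 131, 113), (86, 15, 138, 113), (88, 16, 129, 107), (90, 15, 128, 106), (92, 15, 118, 108), (94, 16, 142, 106), (96, 16, 133, 107), (98, 15, 130, 110), (100, 15, 132, 110), (102, 16, 122, 109), (104, 14, 136, 107), (106, 15, 130, 110), (108, 19, 129, 109), (110, 17, 128, 112), (158, 16, 131, 206), (159, 15, 129, 204), (160, 15, 131, 204), (161, 15, 132, 205), (162, 15, 130, 204), (163, 15, 133, 205), (164, 15, 133, 202), (165, 14, 131, 208), (166, 14, 132, 205), (167, 15, 128, 207), (168, 15, 129, 212), (169, 16, 135, 164), (170, 16, 134, 105), (171, 14, 126, 101), (172, 16, 137, 93), (173, 13, 125, 104), (174, 15, 125, 104), (175, 16, 131, 109)]
lean row profile 200..220 left wood [(168, [310]), (174, [311]), (180, [311]), (186, [310]), (192, [311]), (198, [311]), (204, [310])]
```

```bash
python3 -c "
from workcell import job_done;print(job_done())"
```

```text
the job is handed in; nothing more can be done
None
```

The job is handed in after about 28 s: both jars stand upright in their cells, and the green clamp is clipped near the middle of the label board's top edge with the hub on the edge (about 13 N at most, board not visibly moved). "Fully home" rests on the contact force and camera agreement to about 1 mm; I did not press it again after release.

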